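Tamp the cooling blocks level in their foam tray

ROBOT

A 6-joint arm with a two-finger parallel gripper is mounted at the origin on the work surface. World frame = base frame: x ahead of the robot, y to its left, z up, the work surface at z = 0. Lengths are in mm, angles in degrees, forces in N, time in s.
With the tool pointing down it reaches from about 300 to 850 mm from the base axis. Payload 4.2 kg.
Tool frame: the origin (TCP) lies midway between the tips of the shut fingers; the grasp point (between the pads) lies env.grip_depth behind it (env.grip_depth is the distance from the TCP to the grasp point, in mm); z points along the fingers, y is the direction in which the jaws open and shut (so a half turn about z gives the same grasp; the last joint's range is limited). The gripper opens to 91 mm and grips with 3 to 60 N. Pads are 32 mm wide; open, the fingers measure 118 mm over their backs; the gripper's body (76 mm by 178 mm) begins 60 mm behind the grasp point.
Start: joints at [-73.167, 18.312, 89.639, -0, 72.044, -1.146], TCP at [177.492, -546.937, 213.976] pointing down, gripper open.
Joint ranges: [-177.97, 177.97], [-48.28, 115.42], [12.27, 149.76], [-77.06, 257.06], [2.81, 150.46], [-146.56, 146.56]. Speed limits (degrees/s): [147.25, 147.25, 180, 180, 180, 180].

INTERFACE

Orientations are given as [roll, pitch, yaw] about the fixed x, y, z axes, in that order (R = Rz(yaw) Ry(pitch) Rx(roll)).
In Python, from workcell import env, cams, spotter gives the robot as it stands.
- The arm moves only by the tool apply_moves, never from a script. Its argument "plan" is a list of rows, each an object with "jaw": the closure, from 0 (fully open) to 1 (shut); "delta_pos": the shift along the tool's x, y, z in mm, a list of three; "spin": the turn about the tool's z in rad. In form: [{"jaw": jaw, "delta_pos": [dx, dy, dz], "spin": spin}, ...]. A call has exactly 8 rows; each row is the pose to reach, as a shift and turn from the pose measured when the call began, along the tool's axes at that moment; what a row does not reach only later rows make up. A row lasts 1/8 s, in which the tool goes at most 62.5 mm and 10.7 degrees, less where a joint would pass 70% of its speed; a pose out of reach is approached as far as the arm can. A call with a gripper value outside its range is refused whole. The fingers move at their own pace and stop on an object; "squeeze" is the grip in N (left out, the last holds). Time passes only in rows, so rows that repeat a pose let the fingers close, or fill a call up. It gives the time, the measured TCP pose, the force and the opening at its end, in the units of the state.
- env.state(): the state, without advancing time (a new reading comes with each control period).
- cams.grab_frame(name): name is "scene" or "top" or "wrist"; returns the picture (480x640x3 uint8, red, green, blue); there is no depth.
- cams.calibration(name): a dict with "camera_matrix" (3x3 intrinsics, pixels), "rvec" (rotation vector, rad) and "tvec" (3), from world to camera coordinates, as OpenCV has them. Camera axes: x right, y down, z forward; pixel columns grow to the right and rows downward; lengths in mm; the calibration is good to about 2 mm. A picture is of the moment at which its call begins: read the wrist's pose just before it. calibration takes no time and is no camera call; for the wrist camera it gives the pose at the moment of the call.
- env.job_done(): hands the job in, once; it reports no verdict.
Trained networks look in the newest picture that a camera, given by its name, has taken for a name from the list of things; names that differ only in an ending like _2 or _b are one class to them, and where a whole thing is asked for, a point or a joint stands for the part that bears it (a point fixed in the world has none). Each returns a list of dicts, best first, with "confidence" (0 to 1); they miss things now and then, are a little off and sometimes report something else, mostly with a low value. They report only what shows in the picture. A call takes as long as a camera call. They do not tell look-alikes from the thing itself.
- spotter.masks_of(camera, target): "region" (480x640 bool, what is visible of it) and "extent" ([left, top, right, bottom] in pixels, round what is visible of it).
The state is a dict: "time_s": time; "qpos": joint angles; "qvel": joint speeds; "effort": joint torques, N m; "ee_pos": TCP position; "ee_rot": TCP orientation; "force": force on the tool from outside, world axes, zero at the start; "torque": the same for the moment, N m; "gripper_width": finger opening in mm.
Only numpy, scipy, OpenCV 4.12 (cv2) and the standard library are available. Lean on these libraries where they do the work, as an engineer would, in place of code of your own. Each camera call takes 0.05 s, during which the arm holds its last target.

TASK

In one of the two white foam trays some of the metal cooling blocks are sitting up on top of the others. Take the flat tamper by its handle and press the blocks in that tray down into one level layer on its floor, using only the tamper on the blocks, then stand the tamper upright back on the round blue pad, all of its foot on the pad, and let go. The blocks in the other tray are already level: leave them alone.

Things in the scene. Friction and masses are not known exactly. Their poses are not given: they have to be found in the camera images.
- tray_a: one of two identical fixed white foam trays, 164 (x) x 112 (y) x 60 mm high; walls 14 mm, dark floor 12 mm up: a cell of 136 x 84 mm. Origin: middle of its underside. Middle of a block lying flat: 25 mm above the origin (top 38); of one sitting up on others: about 41 (top 54). Trays and pad swap places; holds a1-a6; heaped or level: see the block heights
- tray_b: one of two identical fixed white foam trays, 164 (x) x 112 (y) x 60 mm high; walls 14 mm, dark floor 12 mm up: a cell of 136 x 84 mm. Origin: middle of its underside. Middle of a block lying flat: 25 mm above the origin (top 38); of one sitting up on others: about 41 (top 54). Trays and pad swap places; holds b1-b6; heaped or level: see the block heights
- a1: loose smooth aluminium block, 34 x 34 x 26 mm high, 8 mm bevels at 45 degrees round top and bottom, about 65 g; origin at its middle, z up; in tray_a. A block that sits up holds by friction; pressed down near its middle with 10 to 20 N it shoves its neighbours apart and sinks, sometimes only at a second press
- a2: loose smooth aluminium block, 34 x 34 x 26 mm high, 8 mm bevels at 45 degrees round top and bottom, about 65 g; origin at its middle, z up; in tray_a. A block that sits up holds by friction; pressed down near its middle with 10 to 20 N it shoves its neighbours apart and sinks, sometimes only at a second press
- a3: loose smooth aluminium block, 34 x 34 x 26 mm high, 8 mm bevels at 45 degrees round top and bottom, about 65 g; origin at its middle, z up; in tray_a. A block that sits up holds by friction; pressed down near its middle with 10 to 20 N it shoves its neighbours apart and sinks, sometimes only at a second press
- a4: loose smooth aluminium block, 34 x 34 x 26 mm high, 8 mm bevels at 45 degrees round top and bottom, about 65 g; origin at its middle, z up; in tray_a. A block that sits up holds by friction; pressed down near its middle with 10 to 20 N it shoves its neighbours apart and sinks, sometimes only at a second press
- a5: loose smooth aluminium block, 34 x 34 x 26 mm high, 8 mm bevels at 45 degrees round top and bottom, about 65 g; origin at its middle, z up; in tray_a. A block that sits up holds by friction; pressed down near its middle with 10 to 20 N it shoves its neighbours apart and sinks, sometimes only at a second press
- a6: loose smooth aluminium block, 34 x 34 x 26 mm high, 8 mm bevels at 45 degrees round top and bottom, about 65 g; origin at its middle, z up; in tray_a. A block that sits up holds by friction; pressed down near its middle with 10 to 20 N it shoves its neighbours apart and sinks, sometimes only at a second press
- b1: loose smooth aluminium block, 34 x 34 x 26 mm high, 8 mm bevels at 45 degrees round top and bottom, about 65 g; origin at its middle, z up; in tray_b. A block that sits up holds by friction; pressed down near its middle with 10 to 20 N it shoves its neighbours apart and sinks, sometimes only at a second press
- b2: loose smooth aluminium block, 34 x 34 x 26 mm high, 8 mm bevels at 45 degrees round top and bottom, about 65 g; origin at its middle, z up; in tray_b. A block that sits up holds by friction; pressed down near its middle with 10 to 20 N it shoves its neighbours apart and sinks, sometimes only at a second press
- b3: loose smooth aluminium block, 34 x 34 x 26 mm high, 8 mm bevels at 45 degrees round top and bottom, about 65 g; origin at its middle, z up; in tray_b. A block that sits up holds by friction; pressed down near its middle with 10 to 20 N it shoves its neighbours apart and sinks, sometimes only at a second press
- b4: loose smooth aluminium block, 34 x 34 x 26 mm high, 8 mm bevels at 45 degrees round top and bottom, about 65 g; origin at its middle, z up; in tray_b. A block that sits up holds by friction; pressed down near its middle with 10 to 20 N it shoves its neighbours apart and sinks, sometimes only at a second press
- b5: loose smooth aluminium block, 34 x 34 x 26 mm high, 8 mm bevels at 45 degrees round top and bottom, about 65 g; origin at its middle, z up; in tray_b. A block that sits up holds by friction; pressed down near its middle with 10 to 20 N it shoves its neighbours apart and sinks, sometimes only at a second press
- b6: loose smooth aluminium block, 34 x 34 x 26 mm high, 8 mm bevels at 45 degrees round top and bottom, about 65 g; origin at its middle, z up; in tray_b. A block that sits up holds by friction; pressed down near its middle with 10 to 20 N it shoves its neighbours apart and sinks, sometimes only at a second press
- tamper: hand tamper standing on the blue pad, 0.4 kg. From its origin (middle of the foot's underside) up z: flat round steel foot 50 mm across, 12 mm thick; stem 16 mm across; orange collar 44 mm across from 70 to 76 mm; black square handle 26 x 26 mm from 76 to 136 mm, its flats facing x and y: grip it across the flats from above. The foot fits into a tray with 17 mm to spare each side across
- pad: round blue pad fixed to the bench, 110 mm across, 6 mm thick, the tamper's place; origin at the middle of its underside, its top 6 mm above it
Things that resemble listed ones, but are neither listed nor needed, are in the scene too. What is shaped like the a4 but green is not meant.

How it is judged (in metres and radians):
On the way, in this order (a step that is already met when the one before it is completed fails the run):
1. the tamper is lifted off its pad (z of tamper in the frame of pad above 0.04 m), for 0.1 s.
2. all six blocks of the heaped tray lie in one level layer (z of a1 in the frame of tray_a between 0.019 and 0.03 m and x of a1 in the frame of tray_a between -0.068 and 0.068 m and y of a1 in the frame of tray_a between -0.042 and 0.042 m and z of a2 in the frame of tray_a between 0.019 and 0.03 m and x of a2 in the frame of tray_a between -0.068 and 0.068 m and y of a2 in the frame of tray_a between -0.042 and 0.042 m and z of a3 in the frame of tray_a between 0.019 and 0.03 m and x of a3 in the frame of tray_a between -0.068 and 0.068 m and y of a3 in the frame of tray_a between -0.042 and 0.042 m and z of a4 in the frame of tray_a between 0.019 and 0.03 m and x of a4 in the frame of tray_a between -0.068 and 0.068 m and y of a4 in the frame of tray_a between -0.042 and 0.042 m and z of a5 in the frame of tray_a between 0.019 and 0.03 m and x of a5 in the frame of tray_a between -0.068 and 0.068 m and y of a5 in the frame of tray_a between -0.042 and 0.042 m and z of a6 in the frame of tray_a between 0.019 and 0.03 m and x of a6 in the frame of tray_a between -0.068 and 0.068 m and y of a6 in the frame of tray_a between -0.042 and 0.042 m), for 0.2 s.
At the end, for the whole second after the job is handed in: all six blocks a1 to a6 are inside tray_a with their middles at most 5 mm higher than when flat on the tray's floor, at rest; the tamper stands upright (within 0.1 rad), at rest on the pad's top, its axis within 32 mm of the pad's middle (all of step 2 and horizontal distance between tamper and pad below 0.032 m and z of tamper in the frame of pad between 0.002 and 0.012 m and angle between tamper's own z axis and vertical below 0.1 rad and linear speed of each of tamper, a1, a2, a3, a4, a5, a6 below 0.02 m/s); the robot touches nothing.
It fails at once if a block of the tray that is already level is shifted by more than 12 mm (distance of any of b1, b2, b3, b4, b5, b6 from where it was at the start of the episode above 0.012 m).
It fails at once if the fingers push on a block (contact force between the fingers and a1 above 1 N or contact force between the fingers and a2 above 1 N or contact force between the fingers and a3 above 1 N or contact force between the fingers and a4 above 1 N or contact force between the fingers and a5 above 1 N or contact force between the fingers and a6 above 1 N or contact force between the fingers and b1 above 1 N or contact force between the fingers and b2 above 1 N or contact force between the fingers and b3 above 1 N or contact force between the fingers and b4 above 1 N or contact force between the fingers and b5 above 1 N or contact force between the fingers and b6 above 1 N).
It also fails if it takes over 64 s, if anything falls off the work surface, if the arm or the gripper's body presses on something with over 40 N, if the wrist force passes 120 N, or if a joint passes its speed limit or range.

## Working session

There is one attempt and no reset: what is moved stays moved. The work goes in short steps, Python scripts to look and compute and a tool call to move; the robot and the scene stay as the last step left them, time stands still between calls to the robot, and variables do not carry over. Pictures are saved under pics/ and viewed, and the job is handed in when it is done.

Besides the shell and the picture viewer there is one more tool, called after "Call:" as a command line: name --argument value ..., lists and objects as JSON in quotes. apply_moves: Moves the arm, as the interface text tells. Its arguments: {"type":"object","properties":{"plan":{"type":"array"},"squeeze":{"type":"number"}},"required":["plan"]}

```bash
mkdir -p pics; ls; python3 - <<'E'
from workcell import env,cams,spotter
import cv2
print(env.grip_depth, env.state())
for n in ("scene","top","wrist"):
    im=cams.grab_frame(n); cv2.imwrite(f"pics/{n}0.png",im[:,:,::-1]); c=cams.calibration(n); print(n,c)
E
```

```text
pics
18.8 {'time_s': 0.0, 'qpos': array([-7.31658826e+01,  1.83548976e+01,  8.97056989e+01,  9.77341580e-04,
        7.20420703e+01, -1.14555140e+00]), 'qvel': array([ 0.01757599, -0.07404222, -0.02879039,  0.00665519, -0.14984907,
       -0.03706561]), 'effort': array([ 2.01532275e-03, -4.12457156e+01, -2.31973779e+01,  7.27775577e-02,
        4.58542455e-02, -1.66438035e-04]), 'ee_pos': array([ 177.35939454, -546.45243643,  213.09240828]), 'ee_rot': array([-1.79897372e+02, -2.98154890e-03,  1.79793640e+01]), 'force': array([0.11952673, 0.59766614, 0.85978965]), 'torque': array([-0.00431293, -0.01186663, -0.07676389]), 'gripper_width': 90.84164729679543}
scene {'camera_matrix': array([[477.10081406,   0.        , 328.09813383],
       [  0.        , 477.10081406, 247.85504155],
       [  0.        ,   0.        ,   1.        ]]), 'rvec': array([ 1.41863628,  2.22610571, -0.84197733]), 'tvec': array([ 201.25446714, -300.54096262, 1299.96290617])}
top {'camera_matrix': array([[600.10122343,   0.        , 317.29894377],
       [  0.        , 600.10122343, 246.87941072],
       [  0.        ,   0.        ,   1.        ]]), 'rvec': array([ 2.17740735, -2.2172885 ,  0.09317817]), 'tvec': array([   4.61257051,  514.91938989, 1052.51333205])}
wrist {'camera_matrix': array([[400.71315374,   0.        , 314.12863821],
       [  0.        , 400.71315374, 241.62060243],
       [  0.        ,   0.        ,   1.        ]]), 'rvec': array([-2.34377533,  1.70332117,  0.25184496]), 'tvec': array([-574.33938872,  -33.3744755 ,  392.32873682])}
```

View pics/top0.png

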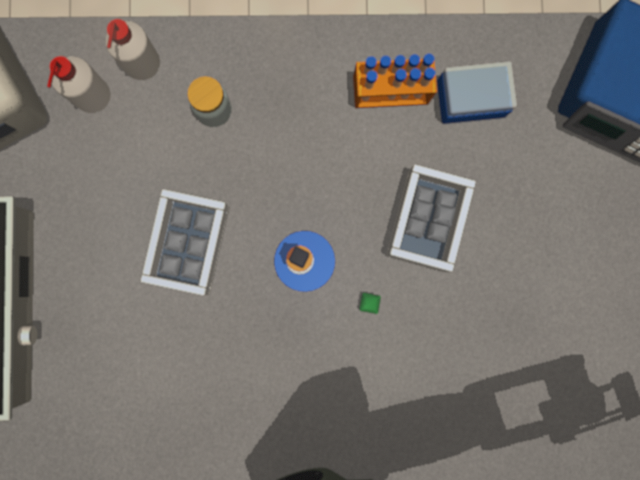

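View pics/scene0.png

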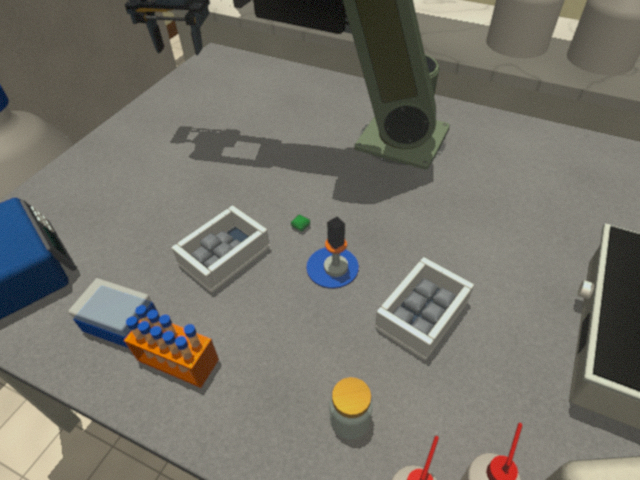

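```bash
cat > h.py <<'E'
from workcell import env,cams,spotter
import cv2, numpy as np
def ray(cal,u,v,z):
    K=cal["camera_matrix"];R=cv2.Rodrigues(cal["rvec"])[0];t=np.ravel(cal["tvec"])
    d=R.T@np.linalg.solve(K,[u,v,1]);o=-R.T@t
    return o+d*(z-o[2])/d[2]
def proj(cal,p): return cv2.projectPoints(np.array(p,float).reshape(-1,3),cal["rvec"],cal["tvec"],cal["camera_matrix"],None)[0].reshape(-1,2)
E
python3 - <<'E'
from h import *
c=cams.calibration("top")
cams.grab_frame("top")
for t,z in (("tamper",136),("pad",6),("tray_a",60),("a1",54)):
    for m in spotter.masks_of("top",t):
        e=m["extent"];ys,xs=np.nonzero(m["region"]);u,v=xs.mean(),ys.mean()
        print(t,round(m["confidence"],2),e,(u.round(1),v.round(1)),ray(c,(e[0]+e[2])/2,(e[1]+e[3])/2,z).round(1),m["region"].sum())
E
```

```text
tamper 0.64 [288.9, 245.9, 318.2, 274.2] (np.float64(299.8), np.float64(258.9)) [486.7  19.8 136. ] 644
pad 0.77 [271.4, 227.7, 333.1, 287.4] (np.float64(305.6), np.float64(260.8)) [496.9  22.5   6. ] 2337
tray_a 0.97 [385.6, 163.5, 478.1, 271.5] (np.float64(430.5), np.float64(220.3)) [ 559.3 -202.    60. ] 4556
tray_a 0.63 [136.4, 190.4, 231.6, 293.2] (np.float64(184.4), np.float64(241.2)) [524.8 223.1  60. ] 4513
tray_a 0.31 [186.1, 235.6, 208.6, 256.9] (np.float64(197.3), np.float64(245.4)) [516.8 200.5  60. ] 350
a1 0.97 [411.8, 199.6, 433.9, 220.3] (np.float64(420.7), np.float64(209.3)) [ 573.4 -188.1   54. ] 366
a1 0.9 [361.8, 290.7, 381.1, 311.0] (np.float64(369.8), np.float64(302.3)) [418.2 -95.   54. ] 389
a1 0.81 [403.7, 219.5, 424.1, 237.0] (np.float64(414.7), np.float64(227.7)) [ 541.8 -171.6   54. ] 289
a1 0.78 [431.3, 203.4, 456.1, 224.2] (np.float64(443.6), np.float64(214.4)) [ 566.1 -224.1   54. ] 375
a1 0.77 [433.6, 189.2, 454.1, 206.3] (np.float64(445.0), np.float64(197.3)) [ 594.1 -225.3   54. ] 233
a1 0.65 [410.7, 186.0, 435.2, 202.3] (np.float64(423.7), np.float64(193.1)) [ 601.  -189.1   54. ] 276
a1 0.6 [428.8, 223.3, 448.3, 239.5] (np.float64(437.5), np.float64(231.9)) [ 535.6 -214.2   54. ] 327
```

```bash
python3 - <<'E'
import cv2,numpy as np
im=cv2.imread("pics/top0.png")
a=cv2.resize(im[180:300,130:240],None,fx=3.6,fy=3.6,interpolation=2)
b=cv2.resize(im[155:275,380:490],None,fx=3.6,fy=3.6,interpolation=2)
cv2.imwrite("pics/c1.png",np.hstack([a,b]))
s=cv2.imread("pics/scene0.png")
a=cv2.resize(s[200:300,165:280],None,fx=3.4,fy=3.4,interpolation=2)
b=cv2.resize(s[255:355,365:480],None,fx=3.4,fy=3.4,interpolation=2)
cv2.imwrite("pics/c2.png",np.hstack([a,b]))
cv2.imwrite("pics/c3.png",cv2.resize(im[220:300,265:345],None,fx=6,fy=6,interpolation=2))
E
```

```text
(no output)
```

View pics/c1.png

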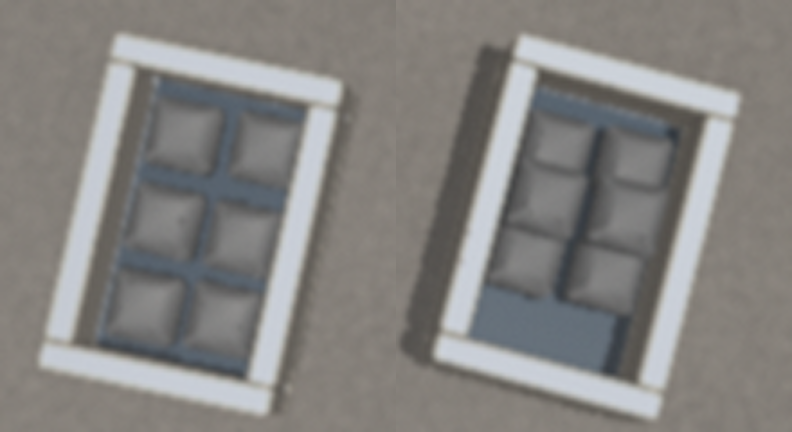

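View pics/c2.png

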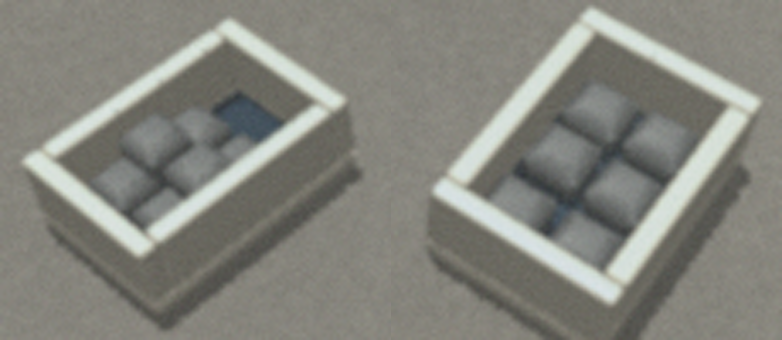

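View pics/c3.png

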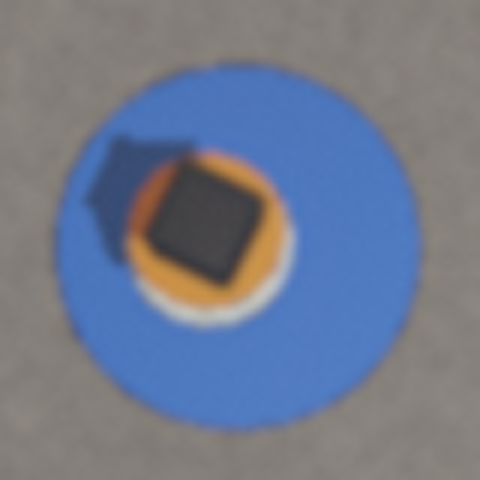

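```bash
python3 - <<'E'
from h import *
im=cv2.imread("pics/top0.png"); c=cams.calibration("top")
hsv=cv2.cvtColor(im,cv2.COLOR_BGR2HSV)
def world(cnt,z): return np.array([ray(c,u,v,z)[:2] for u,v in cnt.reshape(-1,2)],np.float32)
w=cv2.inRange(im,(180,180,180),(255,255,255))
for n,(x0,y0,x1,y1) in dict(L=(130,180,240,300),R=(380,155,490,275)).items():
    m=np.zeros_like(w);m[y0:y1,x0:x1]=w[y0:y1,x0:x1]
    p=cv2.findNonZero(m); print(n,cv2.minAreaRect(world(p,60)))
# handle
m=np.zeros_like(w);k=cv2.inRange(im,(0,0,0),(75,70,70));m[240:275,285:315]=k[240:275,285:315]
p=cv2.findNonZero(m);print("handle",len(p),cv2.minAreaRect(world(p,142)))
def crop(u,v):return (u/6+265-.4,v/6+220-.4)
P=np.array([ray(c,*crop(*q),142)[:2] for q in((190,162),(265,207),(225,287),(148,235))]);print(P.round(1),P.mean(0))
m=np.zeros_like(w);k=cv2.inRange(hsv,(5,120,100),(25,255,255));m[240:285,280:325]=k[240:285,280:325]
p=cv2.findNonZero(m);print("collar",cv2.minEnclosingCircle(world(p,82)))
b=cv2.inRange(hsv,(100,120,60),(125,255,255));m=np.zeros_like(w);m[220:300,265:345]=b[220:300,265:345]
print("pad",cv2.minEnclosingCircle(world(cv2.findNonZero(m),6)))
E
```

```text
L ((525.2429809570312, 225.33656311035156), (108.72826385498047, 160.8760986328125), 76.73535919189453)
R ((559.774658203125, -203.87686157226562), (109.09407806396484, 160.71359252929688), 73.44258117675781)
handle 193 ((491.3504333496094, 27.593292236328125), (22.5108642578125, 21.778900146484375), 62.40021896362305)
[[507.8  30.8]
 [495.6  11.4]
 [474.9  22.2]
 [488.8  42.1]] [491.76142727  26.63681402]
collar ((492.09130859375, 27.76641845703125), 20.679218292236328)
pad ((491.4562683105469, 18.99477767944336), 53.81711959838867)
```

Call:
apply_moves --plan '[{"jaw":0,"delta_pos":[30,-28,-5],"spin":-0.05},{"jaw":0,"delta_pos":[70,-66,-10],"spin":-0.11},{"jaw":0,"delta_pos":[110,-104,-20],"spin":-0.18},{"jaw":0,"delta_pos":[150,-141,-30],"spin":-0.25},{"jaw":0,"delta_pos":[190,-179,-40],"spin":-0.31},{"jaw":0,"delta_pos":[230,-216,-50],"spin":-0.38},{"jaw":0,"delta_pos":[270,-254,-50],"spin":-0.44},{"jaw":0,"delta_pos":[300,-282,-50],"spin":-0.49}]'

```text
time_s: 1.4
ee_pos: [376.5, -184.1, 264.3]
ee_rot: [180.0, -0.0, 46.2]
force: [-0.2, 0.2, -0.4]
gripper_width: 91.2
```

```bash
cat >> h.py <<'E'
def tool(target=None,yaw=None):
    s=env.state(); p=np.array(s["ee_pos"]); r=np.radians(s["ee_rot"])
    from scipy.spatial.transform import Rotation as Rr
    R=Rr.from_euler("xyz",r).as_matrix()
    print("t",round(s["time_s"],2),"pos",p.round(1),"rot",np.array(s["ee_rot"]).round(2),"F",np.array(s["force"]).round(1),"w",round(s["gripper_width"],1),"q",np.array(s["qpos"]).round(0))
    if target is not None: print("delta",(R.T@(np.array(target)-p)).round(1))
    if yaw is not None: print("spin",round(-np.radians((yaw-s["ee_rot"][2]+180)%360-180),3))
E
python3 - <<'E'
from h import *
tool([492,27,260],62)
E
```

```text
t 1.4 pos [ 376.5 -184.1  264.3] rot [ 1.7995e+02 -4.0000e-02  4.6210e+01] F [-0.2  0.2 -0.4] w 91.2 q [-28.   2. 103.   0.  75.  16.]
delta [232.4 -62.7   4.4]
spin -0.276
```

Call:
apply_moves --plan '[{"jaw":0,"delta_pos":[35,-9,0],"spin":-0.04},{"jaw":0,"delta_pos":[75,-20,2],"spin":-0.08},{"jaw":0,"delta_pos":[115,-31,4],"spin":-0.13},{"jaw":0,"delta_pos":[155,-42,4],"spin":-0.18},{"jaw":0,"delta_pos":[195,-53,4],"spin":-0.23},{"jaw":0,"delta_pos":[220,-60,4],"spin":-0.276},{"jaw":0,"delta_pos":[232,-63,4],"spin":-0.276},{"jaw":0,"delta_pos":[232,-63,4],"spin":-0.276}]'

```text
time_s: 2.4
ee_pos: [491.5, 27.0, 260.3]
ee_rot: [180.0, 0.0, 62.0]
force: [0.9, 0.1, -0.3]
gripper_width: 91.3
```

```bash
python3 - <<'E'
from h import *
tool([492,27,86],62)
c=cams.calibration("wrist"); im=cams.grab_frame("wrist"); cv2.imwrite("pics/w1.png",im[:,:,::-1])
print(proj(c,[[492,27,142],[492,27,6]]))
E
```

```text
t 2.4 pos [491.5  27.  260.3] rot [1.7995e+02 1.0000e-02 6.2040e+01] F [ 0.9  0.1 -0.3] w 91.3 q [ 2.  9. 95. -0. 75. 30.]
delta [  0.3   0.3 174.3]
spin 0.001
[[315.47030469 233.69540269]
 [315.00018277 199.85397814]]
```

View pics/w1.png

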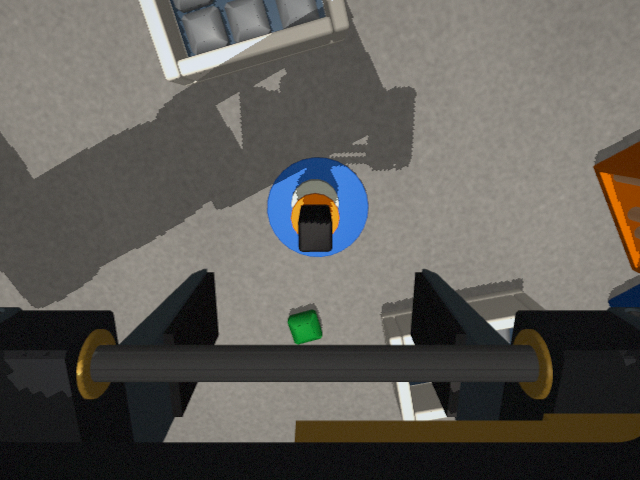

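```bash
python3 - <<'E'
from h import *
c=cams.calibration("wrist"); im=cv2.imread("pics/w1.png");hsv=cv2.cvtColor(im,cv2.COLOR_BGR2HSV)
m=cv2.inRange(hsv,(100,120,50),(125,255,255));m[:, :260]=0;m[:,380:]=0;m[265:]=0
P=np.array([ray(c,u,v,6)[:2] for u,v in cv2.findNonZero(m).reshape(-1,2)],np.float32)
print(cv2.minEnclosingCircle(P))
print([ray(c,u,v,142).round(1) for u,v in((300,206),(332,206),(332,251),(300,251),(316,236))])
E
```

```text
((489.2337646484375, 16.954063415527344), 54.678749084472656)
[array([491.5,  50.4, 142. ]), array([512.3,  39.4, 142. ]), array([496.4,   8.5, 142. ]), array([474.9,  19.9, 142. ]), array([491.2,  24.7, 142. ])]
```

Call:
apply_moves --plan '[{"jaw":0,"delta_pos":[0,0,25],"spin":0},{"jaw":0,"delta_pos":[0,0,55],"spin":0},{"jaw":0,"delta_pos":[0,0,85],"spin":0},{"jaw":0,"delta_pos":[0,0,115],"spin":0},{"jaw":0,"delta_pos":[0,0,140],"spin":0},{"jaw":0,"delta_pos":[0,0,160],"spin":0},{"jaw":0,"delta_pos":[0,0,171],"spin":0},{"jaw":0,"delta_pos":[0,0,171],"spin":0}]' --squeeze 50

```text
time_s: 3.45
ee_pos: [490.8, 25.7, 89.1]
ee_rot: [-180.0, 0.1, 62.0]
force: [0.2, -0.0, -0.2]
gripper_width: 90.9
```

Call:
apply_moves --plan '[{"jaw":0.5,"delta_pos":[0,0,0],"spin":0},{"jaw":0.7,"delta_pos":[0,0,0],"spin":0},{"jaw":1,"delta_pos":[0,0,0],"spin":0},{"jaw":1,"delta_pos":[0,0,0],"spin":0},{"jaw":1,"delta_pos":[0,0,0],"spin":0},{"jaw":1,"delta_pos":[0,0,0],"spin":0},{"jaw":1,"delta_pos":[0,0,0],"spin":0},{"jaw":1,"delta_pos":[0,0,0],"spin":0}]' --squeeze 50

```text
time_s: 4.45
ee_pos: [490.9, 25.7, 89.0]
ee_rot: [180.0, 0.1, 62.0]
force: [0.2, -0.7, -1.2]
gripper_width: 26.0
```

Call:
apply_moves --plan '[{"jaw":1,"delta_pos":[0,0,-10],"spin":0},{"jaw":1,"delta_pos":[0,0,-30],"spin":0},{"jaw":1,"delta_pos":[0,0,-55],"spin":0},{"jaw":1,"delta_pos":[0,0,-80],"spin":0},{"jaw":1,"delta_pos":[0,0,-105],"spin":0},{"jaw":1,"delta_pos":[-15,17,-120],"spin":0.02},{"jaw":1,"delta_pos":[-35,40,-125],"spin":0.06},{"jaw":1,"delta_pos":[-60,68,-125],"spin":0.12}]'

```text
time_s: 5.45
ee_pos: [522.6, -59.4, 214.6]
ee_rot: [-180.0, 0.0, 55.0]
force: [0.8, 0.2, -4.7]
gripper_width: 25.5
```

```bash
python3 - <<'E'
from h import *
tool([572.2,-192,215],42)
im=cams.grab_frame("wrist"); cv2.imwrite("pics/w2.png",im[:,:,::-1])
E
```

```text
t 5.45 pos [522.6 -59.4 214.6] rot [-1.800e+02  4.000e-02  5.503e+01] F [ 0.8  0.2 -4.7] w 25.5 q [-8. 14. 96. -0. 70. 27.]
delta [-80.2 116.6  -0.3]
spin 0.227
```

View pics/w2.png

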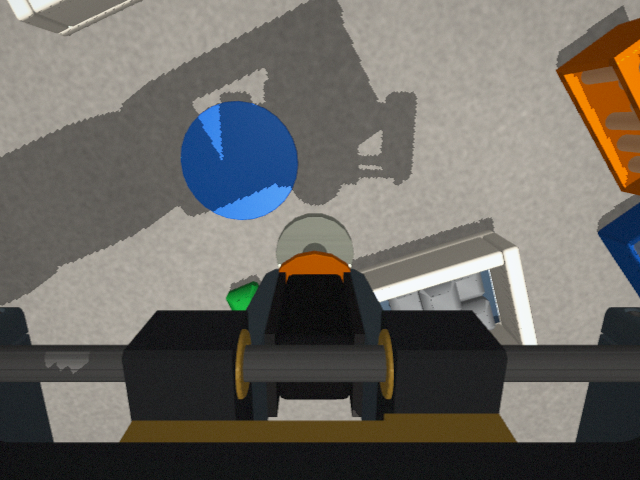

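```bash
python3 - <<'E'
from h import *
c=cams.calibration("wrist"); im=cv2.imread("pics/w2.png");hsv=cv2.cvtColor(im,cv2.COLOR_BGR2HSV)
m=cv2.inRange(hsv,(100,120,30),(125,255,255));m[:, :170]=0;m[:,310:]=0;m[230:]=0
P=np.array([ray(c,u,v,6)[:2] for u,v in cv2.findNonZero(m).reshape(-1,2)],np.float32)
print(cv2.minEnclosingCircle(P), (P.min(0)+P.max(0))/2)
s=env.state();z=s["ee_pos"][2]-83
# foot underside/top visible circle: leftmost 276, right 353, front y=213
print(ray(c,276,245,z+12),ray(c,353,245,z+12),ray(c,314.5,213,z+12),s["ee_pos"])
E
```

```text
((492.77630615234375, 11.110480308532715), 54.48005294799805) [492.74908   11.042238]
[508.06896554 -45.88365843 143.30027487] [547.75993035 -73.94520679 143.30027487] [539.80359385 -43.01654239 143.30027487] [524.65693337 -64.44937743 214.30027487]
```

Call:
apply_moves --plan '[{"jaw":1,"delta_pos":[-18,26,0],"spin":0.05},{"jaw":1,"delta_pos":[-38,55,0],"spin":0.1},{"jaw":1,"delta_pos":[-56,82,0],"spin":0.16},{"jaw":1,"delta_pos":[-70,102,0],"spin":0.2},{"jaw":1,"delta_pos":[-78,113,0],"spin":0.227},{"jaw":1,"delta_pos":[-80,117,0],"spin":0.227},{"jaw":1,"delta_pos":[-80,117,0],"spin":0.227},{"jaw":1,"delta_pos":[-80,117,0],"spin":0.227}]'

```text
time_s: 6.5
ee_pos: [574.0, -196.3, 215.3]
ee_rot: [179.7, 0.2, 41.9]
force: [-0.4, 0.1, -4.3]
gripper_width: 25.6
```

```bash
python3 - <<'E'
from h import *
tool([572.2,-192,140])
c=cams.calibration("wrist");im=cams.grab_frame("wrist"); cv2.imwrite("pics/w3.png",im[:,:,::-1])
im=cams.grab_frame("scene"); cv2.imwrite("pics/s3.png",cv2.resize(im[150:330,130:370,::-1],None,fx=3.3,fy=3.3))
im=cams.grab_frame("top"); cv2.imwrite("pics/t3.png",im[:,:,::-1])
E
```

```text
t 6.5 pos [ 574.  -196.3  215.3] rot [1.7969e+02 1.7000e-01 4.1890e+01] F [-0.4  0.1 -4.3] w 25.6 q [-20.  21.  85.  -0.  73.  28.]
delta [ 1.8 -4.8 75.3]
```

View pics/w3.png

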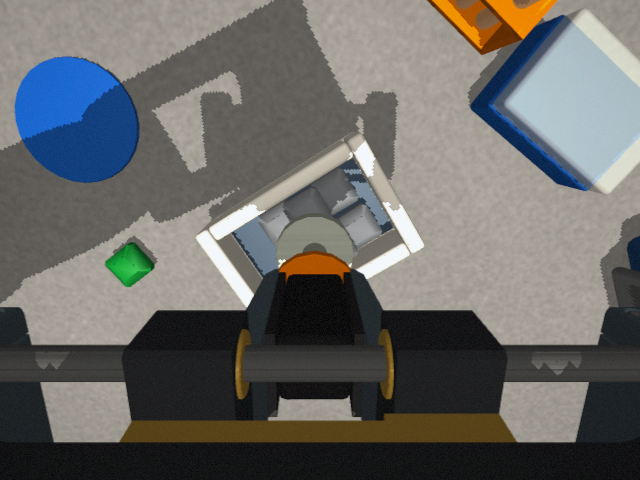

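View pics/s3.png

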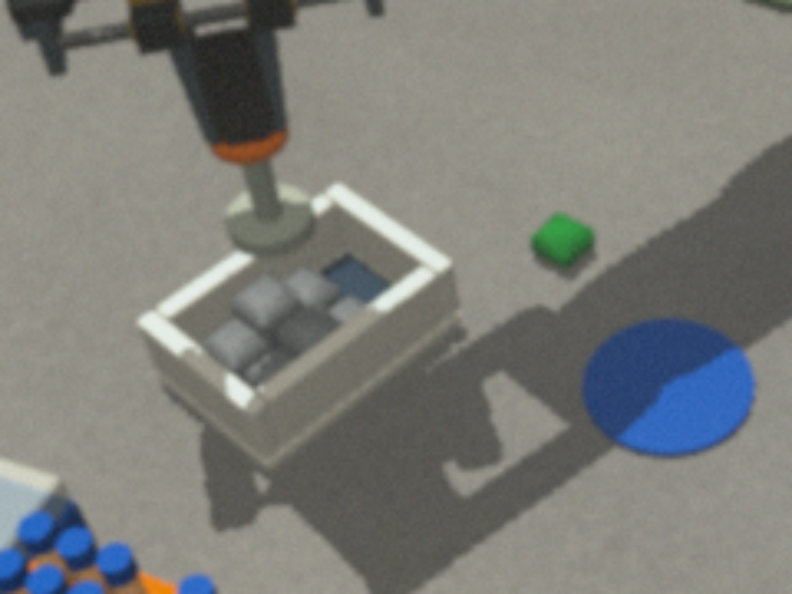

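```bash
python3 - <<'E'
from h import *
tool()
c=cams.calibration("wrist")
a,b,d=[ray(c,*p,60) for p in((198,238),(357,136),(424,247))]
print(a,b,d,np.linalg.norm(a-b),np.linalg.norm(b-d),"center",(a+d)/2, "ang",np.degrees(np.arctan2(*(b-a)[1::-1])))
# predicted corners from top estimate
th=np.radians(-16.6);x=np.array([np.cos(th),np.sin(th)]);y=np.array([-x[1],x[0]])
for C in([559.8,-203.9],):
  pts=[list(np.array(C)+sx*82*x+sy*56*y)+[60] for sx,sy in((-1,1),(1,1),(1,-1))]
  print(proj(c,pts).round(0)); print(proj(cams.calibration("top"),pts).round(0))
z=env.state()["ee_pos"][2]-83
l,r=ray(c,276,245,z+12),ray(c,353,245,z+12);f=ray(c,315,216,z+12);print("foot",l,r,np.linalg.norm(l-r),f)
E
```

```text
t 6.65 pos [ 574.1 -196.6  215.4] rot [1.7966e+02 1.7000e-01 4.1870e+01] F [-0.5  0.5 -5.1] w 25.8 q [-20.  21.  85.  -0.  73.  28.]
[ 498.22785091 -133.38051547   60.        ] [ 648.50464856 -175.99636182   60.        ] [ 620.26809206 -282.02359565   60.        ] 156.20251684962247 109.72272980873501 center [ 559.24797148 -207.70205556   60.        ] ang -15.832400052302257
[[191. 234.]
 [360. 128.]
 [425. 244.]]
[[389. 254.]
 [414. 163.]
 [476. 181.]]
foot [ 562.2953764  -175.01132513  144.41538456] [ 594.67710904 -211.268279    144.41538456] 48.61217247340017 [ 592.65318557 -180.83650483  144.41538456]
```

Call:
apply_moves --plan '[{"jaw":1,"delta_pos":[0,-3.7,0],"spin":0},{"jaw":1,"delta_pos":[0,-3.7,10],"spin":0},{"jaw":1,"delta_pos":[0,-3.7,25],"spin":0},{"jaw":1,"delta_pos":[0,-3.7,42],"spin":0},{"jaw":1,"delta_pos":[0,-3.7,58],"spin":0},{"jaw":1,"delta_pos":[0,-3.7,68],"spin":0},{"jaw":1,"delta_pos":[0,-3.7,72],"spin":0},{"jaw":1,"delta_pos":[0,-3.7,72],"spin":0}]' --squeeze 60

```text
time_s: 7.65
ee_pos: [571.9, -194.4, 143.4]
ee_rot: [179.7, 0.2, 41.9]
force: [-0.1, -0.4, -4.4]
gripper_width: 26.0
```

Call:
apply_moves --plan '[{"jaw":1,"delta_pos":[0,0,1],"spin":0},{"jaw":1,"delta_pos":[0,0,2],"spin":0},{"jaw":1,"delta_pos":[0,0,3],"spin":0},{"jaw":1,"delta_pos":[0,0,4],"spin":0},{"jaw":1,"delta_pos":[0,0,5],"spin":0},{"jaw":1,"delta_pos":[0,0,6],"spin":0},{"jaw":1,"delta_pos":[0,0,7],"spin":0},{"jaw":1,"delta_pos":[0,0,8],"spin":0}]'

```text
time_s: 8.65
ee_pos: [572.5, -194.5, 136.2]
ee_rot: [179.6, 0.1, 41.9]
force: [-0.5, 0.0, 1.6]
gripper_width: 25.9
```

Call:
apply_moves --plan '[{"jaw":1,"delta_pos":[0,0,1],"spin":0},{"jaw":1,"delta_pos":[0,0,2],"spin":0},{"jaw":1,"delta_pos":[0,0,3],"spin":0},{"jaw":1,"delta_pos":[0,0,4],"spin":0},{"jaw":1,"delta_pos":[0,0,5],"spin":0},{"jaw":1,"delta_pos":[0,0,6],"spin":0},{"jaw":1,"delta_pos":[0,0,6],"spin":0},{"jaw":1,"delta_pos":[0,0,6],"spin":0}]'

```text
time_s: 9.65
ee_pos: [571.8, -194.3, 129.3]
ee_rot: [179.7, 0.2, 41.9]
force: [0.2, 0.6, -4.1]
gripper_width: 25.7
```

Call:
apply_moves --plan '[{"jaw":1,"delta_pos":[0,0,1],"spin":0},{"jaw":1,"delta_pos":[0,0,2],"spin":0},{"jaw":1,"delta_pos":[0,0,3.5],"spin":0},{"jaw":1,"delta_pos":[0,0,5],"spin":0},{"jaw":1,"delta_pos":[0,0,6.5],"spin":0},{"jaw":1,"delta_pos":[0,0,8],"spin":0},{"jaw":1,"delta_pos":[0,0,9],"spin":0},{"jaw":1,"delta_pos":[0,0,9],"spin":0}]'

```text
time_s: 10.65
ee_pos: [576.4, -195.8, 123.8]
ee_rot: [179.0, -0.2, 41.9]
force: [4.6, 0.2, 7.3]
gripper_width: 25.7
```

```bash
python3 - <<'E'
from h import *
tool()
im=cams.grab_frame("wrist"); a=im[120:300,180:440,::-1]
b=cams.grab_frame("scene")[190:300,165:280,::-1]
cv2.imwrite("pics/d4.png",np.hstack([cv2.resize(a,(440,305)),cv2.resize(b,(319,305))]))
E
```

```text
t 10.65 pos [ 576.4 -195.8  123.8] rot [179.05  -0.2   41.86] F [4.6 0.2 7.3] w 25.7 q [-20.  25.  93.  -0.  61.  29.]
```

View pics/d4.png

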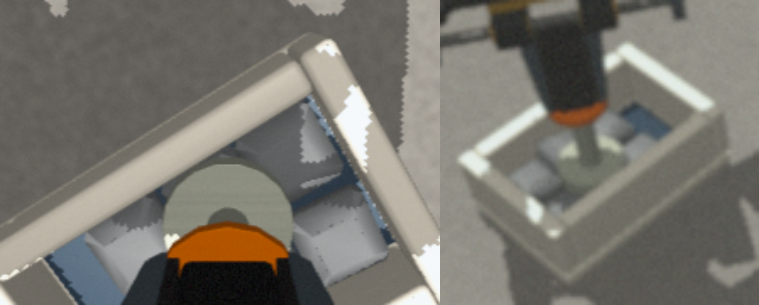

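Call:
apply_moves --plan '[{"jaw":1,"delta_pos":[0,0,1],"spin":0},{"jaw":1,"delta_pos":[0,0,2],"spin":0},{"jaw":1,"delta_pos":[0,0,3],"spin":0},{"jaw":1,"delta_pos":[0,0,4],"spin":0},{"jaw":1,"delta_pos":[0,0,5],"spin":0},{"jaw":1,"delta_pos":[0,0,5],"spin":0},{"jaw":1,"delta_pos":[0,0,5],"spin":0},{"jaw":1,"delta_pos":[0,0,5],"spin":0}]'

```text
time_s: 11.75
ee_pos: [575.6, -196.0, 121.0]
ee_rot: [179.1, -0.1, 41.9]
force: [-5.6, 0.3, 14.3]
gripper_width: 25.6
```

Call:
apply_moves --plan '[{"jaw":1,"delta_pos":[0,0,-8],"spin":0},{"jaw":1,"delta_pos":[0,0,-18],"spin":0},{"jaw":1,"delta_pos":[0,0,-30],"spin":0},{"jaw":1,"delta_pos":[0,0,-42],"spin":0},{"jaw":1,"delta_pos":[-8,5,-52],"spin":0},{"jaw":1,"delta_pos":[-16,9,-60],"spin":0},{"jaw":1,"delta_pos":[-24,13.5,-60],"spin":0},{"jaw":1,"delta_pos":[-24,13.5,-60],"spin":0}]'

```text
time_s: 12.75
ee_pos: [565.4, -222.3, 180.8]
ee_rot: [179.1, -0.1, 41.8]
force: [-0.2, 0.5, -4.6]
gripper_width: 25.9
```

```bash
python3 - <<'E'
from h import *
tool([566.8,-222.2,141])
c=cams.calibration("wrist")
im=cams.grab_frame("wrist"); cv2.imwrite("pics/w5.png",im[:,:,::-1]); a=im[100:310,160:440,::-1]
b=cams.grab_frame("scene")[190:300,165:280,::-1]
cv2.imwrite("pics/d5.png",np.hstack([cv2.resize(a,(440,330)),cv2.resize(b,(345,330))]))
C=np.array([559.5,-205.5]);x=np.array([.96,-.281]);y=np.array([.281,.96])
E
```

```text
t 12.75 pos [ 565.4 -222.3  180.8] rot [ 1.7911e+02 -1.2000e-01  4.1790e+01] F [-0.2  0.5 -4.6] w 25.9 q [-22.  22.  89.  -0.  68.  26.]
delta [ 1.   0.3 39.8]
```

View pics/d5.png

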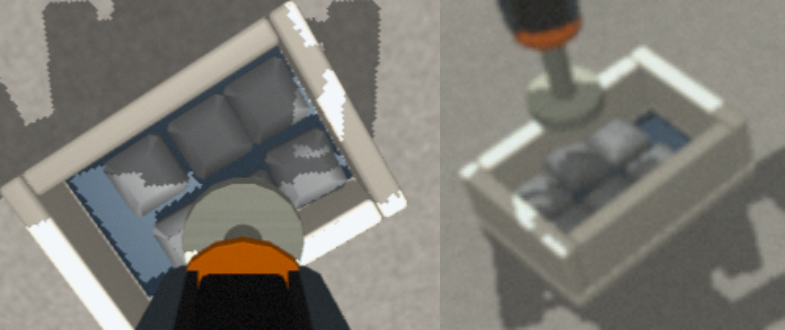

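Call:
apply_moves --plan '[{"jaw":1,"delta_pos":[1,0,10],"spin":0},{"jaw":1,"delta_pos":[1,0,22],"spin":0},{"jaw":1,"delta_pos":[1,0,34],"spin":0},{"jaw":1,"delta_pos":[1,0,39],"spin":0},{"jaw":1,"delta_pos":[1,0,42],"spin":0},{"jaw":1,"delta_pos":[1,0,44],"spin":0},{"jaw":1,"delta_pos":[1,0,46],"spin":0},{"jaw":1,"delta_pos":[1,0,48],"spin":0}]'

```text
time_s: 13.85
ee_pos: [567.0, -221.3, 132.7]
ee_rot: [179.1, -0.1, 41.8]
force: [0.8, -0.5, -4.1]
gripper_width: 26.0
```

Call:
apply_moves --plan '[{"jaw":1,"delta_pos":[0,0,1],"spin":0},{"jaw":1,"delta_pos":[0,0,2],"spin":0},{"jaw":1,"delta_pos":[0,0,3],"spin":0},{"jaw":1,"delta_pos":[0,0,4],"spin":0},{"jaw":1,"delta_pos":[0,0,5],"spin":0},{"jaw":1,"delta_pos":[0,0,6],"spin":0},{"jaw":1,"delta_pos":[0,0,7],"spin":0},{"jaw":1,"delta_pos":[0,0,7],"spin":0}]'

```text
time_s: 14.85
ee_pos: [567.3, -221.5, 125.9]
ee_rot: [179.1, -0.2, 41.8]
force: [-0.7, 0.1, -4.3]
gripper_width: 25.7
```

Call:
apply_moves --plan '[{"jaw":1,"delta_pos":[0,0,1],"spin":0},{"jaw":1,"delta_pos":[0,0,2],"spin":0},{"jaw":1,"delta_pos":[0,0,3],"spin":0},{"jaw":1,"delta_pos":[0,0,4],"spin":0},{"jaw":1,"delta_pos":[0,0,5],"spin":0},{"jaw":1,"delta_pos":[0,0,6],"spin":0},{"jaw":1,"delta_pos":[0,0,7],"spin":0},{"jaw":1,"delta_pos":[0,0,8],"spin":0}]'

```text
time_s: 15.85
ee_pos: [569.8, -222.4, 120.9]
ee_rot: [178.7, -0.4, 41.8]
force: [1.2, 1.0, 15.1]
gripper_width: 25.6
```

Call:
apply_moves --plan '[{"jaw":1,"delta_pos":[0,0,-10],"spin":0},{"jaw":1,"delta_pos":[0,0,-25],"spin":0},{"jaw":1,"delta_pos":[0,0,-45],"spin":0},{"jaw":1,"delta_pos":[0,0,-65],"spin":0},{"jaw":1,"delta_pos":[4,-8,-80],"spin":-0.03},{"jaw":1,"delta_pos":[16,-35,-90],"spin":-0.08},{"jaw":1,"delta_pos":[30,-65,-90],"spin":-0.13},{"jaw":1,"delta_pos":[45,-98,-90],"spin":-0.19}]'

```text
time_s: 16.85
ee_pos: [535.1, -116.7, 208.9]
ee_rot: [178.8, -0.1, 52.9]
force: [0.4, 0.7, -5.2]
gripper_width: 25.5
```

Call:
apply_moves --plan '[{"jaw":1,"delta_pos":[20,-30,0],"spin":-0.04},{"jaw":1,"delta_pos":[35,-50,0],"spin":-0.08},{"jaw":1,"delta_pos":[45,-60,0],"spin":-0.1},{"jaw":1,"delta_pos":[45,-60,0],"spin":-0.1},{"jaw":1,"delta_pos":[45,-60,0],"spin":-0.1},{"jaw":1,"delta_pos":[45,-60,0],"spin":-0.1},{"jaw":1,"delta_pos":[45,-60,0],"spin":-0.1},{"jaw":1,"delta_pos":[45,-60,0],"spin":-0.1}]'

```text
time_s: 17.85
ee_pos: [514.5, -45.0, 207.6]
ee_rot: [178.8, 0.0, 58.5]
force: [0.1, -0.2, -5.0]
gripper_width: 25.9
```

```bash
python3 - <<'E'
from h import *
tool([490.5,18,215],62)
c=cams.calibration("top");im=cams.grab_frame("top")
for m in spotter.masks_of("top","a1"):
    ys,xs=np.nonzero(m["region"]);e=m["extent"]
    print(round(m["confidence"],2),np.round([xs.mean(),ys.mean()],1),ray(c,xs.mean(),ys.mean(),38).round(1)[:2],m["region"].sum(),np.round([e[2]-e[0],e[3]-e[1]],1))
w=cams.grab_frame("wrist");cv2.imwrite("pics/w6.png",w[:,:,::-1])
b=cams.grab_frame("scene")[190:300,165:280,::-1];a=im[155:275,380:490,::-1]
cv2.imwrite("pics/d6.png",np.hstack([cv2.resize(a,(390,425),interpolation=2),cv2.resize(b,(400,425),interpolation=2)]))
E
```

```text
t 17.85 pos [514.5 -45.  207.6] rot [1.7877e+02 4.0000e-02 5.8550e+01] F [ 0.1 -0.2 -5. ] w 25.9 q [-6. 13. 98. -1. 68. 26.]
delta [ 41.2 -53.2  -8.6]
spin -0.06
0.75 [448.5 194.5] [ 602.  -237.5] 315 [19.9 22.9]
0.64 [369.6 302.3] [415.3 -93.4] 338 [17.8 18.8]
0.53 [447.  213.5] [ 568.3 -233.7] 326 [18.7 23.6]
```

View pics/d6.png

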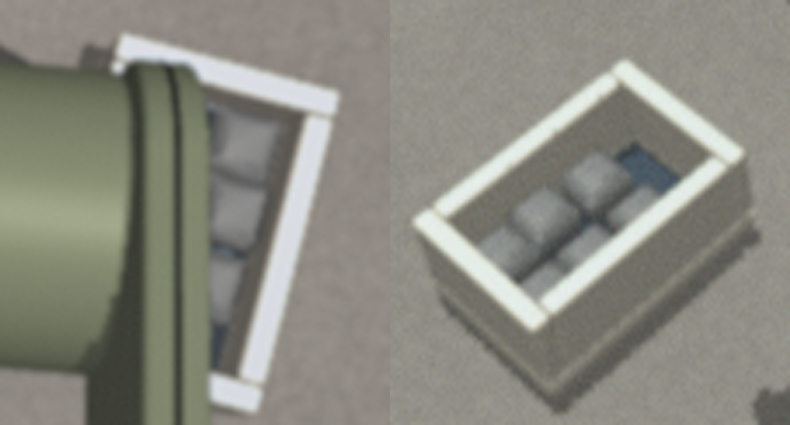

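View pics/w6.png

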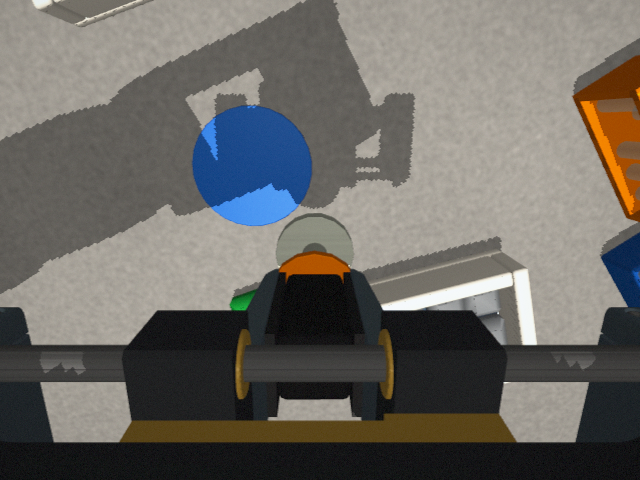

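Call:
apply_moves --plan '[{"jaw":1,"delta_pos":[25,-26,-2],"spin":-0.05},{"jaw":1,"delta_pos":[55,-56,-4],"spin":-0.11},{"jaw":1,"delta_pos":[85,-87,-6],"spin":-0.18},{"jaw":1,"delta_pos":[108,-110,-8],"spin":-0.24},{"jaw":1,"delta_pos":[120,-123,-8],"spin":-0.27},{"jaw":1,"delta_pos":[126,-129,-8],"spin":-0.29},{"jaw":1,"delta_pos":[126,-129,-8],"spin":-0.29},{"jaw":1,"delta_pos":[126,-129,-8],"spin":-0.29}]'

```text
time_s: 19.05
ee_pos: [470.2, 129.3, 212.7]
ee_rot: [178.8, 0.4, 75.1]
force: [0.0, 0.4, -5.3]
gripper_width: 26.1
```

```bash
python3 - <<'E'
from h import *
tool()
im=cams.grab_frame("top");cv2.imwrite("pics/t7.png",im[:,:,::-1])
c=cams.calibration("top")
def lst(cam):
  for m in spotter.masks_of(cam,"a1"):
    ys,xs=np.nonzero(m["region"]);e=m["extent"]
    print(cam,round(m["confidence"],2),np.round([xs.mean(),ys.mean()],1),ray(cams.calibration(cam),xs.mean(),ys.mean(),38).round(1)[:2],m["region"].sum(),np.round([e[2]-e[0],e[3]-e[1]],1))
lst("top")
s=cams.grab_frame("scene");cv2.imwrite("pics/s7.png",s[:,:,::-1]);lst("scene")
b=s[190:300,165:280,::-1];a=im[155:275,380:490,::-1]
cv2.imwrite("pics/d7.png",np.hstack([cv2.resize(a,(390,425),interpolation=2),cv2.resize(b,(400,425),interpolation=2)]))
E
```

```text
t 19.05 pos [470.2 129.3 212.7] rot [178.83   0.42  75.12] F [ 0.   0.4 -5.3] w 26.1 q [ 15.  10. 101.  -1.  68.  30.]
top 0.95 [444.7 213.8] [ 567.9 -229.6] 390 [22.1 21.3]
top 0.83 [420.6 208. ] [ 578.9 -187.3] 377 [18.2 23.8]
top 0.72 [370.  302.5] [415.  -94.1] 415 [21.6 20.5]
top 0.71 [447.2 194.9] [ 601.4 -235.2] 389 [22.6 21.5]
top 0.7 [437.8 234.5] [ 531.5 -216.3] 387 [22.2 22.9]
top 0.64 [414.4 228.7] [ 542.6 -175.4] 372 [22.7 20.9]
top 0.54 [424.9 189.8] [ 611.  -195.9] 346 [24.5 21. ]
scene 0.78 [224.  237.1] [ 539.7 -212.3] 205 [21.7 19.1]
scene 0.67 [210.4 246. ] [ 573.  -224.1] 232 [19.6 14.6]
scene 0.67 [208.8 262.3] [ 611.1 -201.9] 72 [12.2 12.2]
scene 0.58 [199.9 254.8] [ 602.3 -230.1] 159 [18.7 17.3]
scene 0.56 [234.3 243.5] [ 546.2 -182.5] 104 [11. 10.]
scene 0.56 [220.9 253.2] [ 580.4 -193.2] 94 [13.8 13.6]
scene 0.45 [300.2 222.5] [433.9 -85. ] 227 [21.2 12.9]
```

View pics/d7.png

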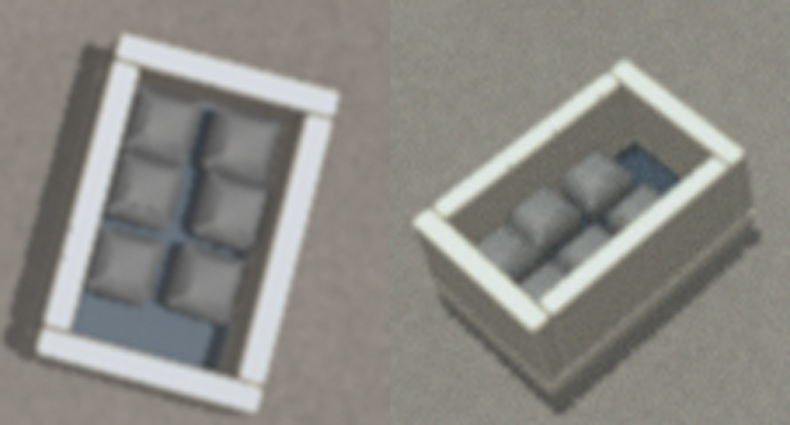

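```bash
python3 - <<'E'
from h import *
ct,cs=cams.calibration("top"),cams.calibration("scene")
P=lambda c:c["camera_matrix"]@np.hstack([cv2.Rodrigues(c["rvec"])[0],np.ravel(c["tvec"])[:,None]])
def tri(a,b):
    X=cv2.triangulatePoints(P(ct),P(cs),np.array(a,float).reshape(2,1),np.array(b,float).reshape(2,1)).ravel();X=X[:3]/X[3]
    e=np.linalg.norm(proj(ct,X)[0]-a)+np.linalg.norm(proj(cs,X)[0]-b);return X,e
cams.grab_frame("top");cams.grab_frame("scene")
g=lambda cam:[np.array(np.nonzero(m["region"])[::-1]).mean(1) for m in spotter.masks_of(cam,"a1")]
T,S=g("top"),g("scene")
for a in T:
  for b in S:
    X,e=tri(a,b)
    if e<4 and -10<X[2]<80 : print(a.round(1),b.round(1),X.round(1),round(e,1))
im=cams.grab_frame("top");cv2.imwrite("pics/c8.png",cv2.resize(im[160:270,390:480,::-1],None,fx=5.4,fy=5.4,interpolation=cv2.INTER_CUBIC))
im=cams.grab_frame("scene");cv2.imwrite("pics/s8.png",cv2.resize(im[195:300,165:280,::-1],None,fx=5.6,fy=5.6,interpolation=cv2.INTER_CUBIC))
E
```

```text
[437.8 234.4] [224.9 237.2] [ 532.4 -218.1   27.8] 0.7
[424.9 189. ] [209.6 261.9] [ 612.2 -195.9   43.3] 1.5
[447.4 194.9] [200.4 255.1] [ 600.9 -234.7   33.9] 2.8
[429.9 221.6] [224.9 237.2] [ 552.5 -198.8   56.6] 0.5
```

View pics/c8.png

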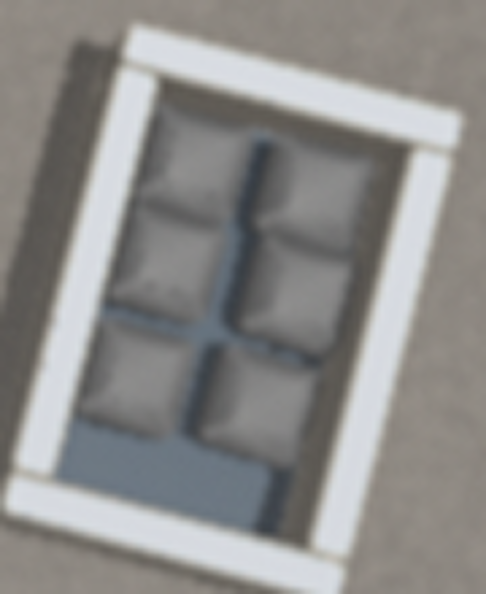

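View pics/s8.png

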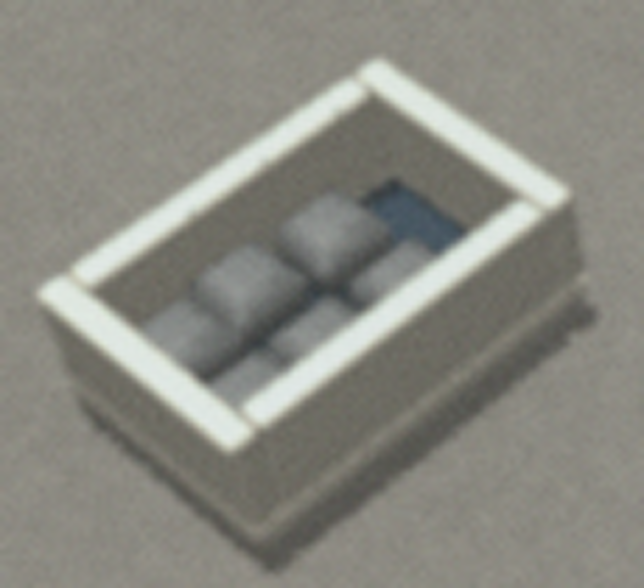

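Call:
apply_moves --plan '[{"jaw":1,"delta_pos":[-20,9,0],"spin":0.04},{"jaw":1,"delta_pos":[-45,21,10],"spin":0.1},{"jaw":1,"delta_pos":[-70,33,25],"spin":0.16},{"jaw":1,"delta_pos":[-90,42,40],"spin":0.2},{"jaw":1,"delta_pos":[-99,47,60],"spin":0.23},{"jaw":1,"delta_pos":[-102,48,80],"spin":0.23},{"jaw":1,"delta_pos":[-102,48,95],"spin":0.23},{"jaw":1,"delta_pos":[-102,48,100],"spin":0.23}]'

```text
time_s: 20.55
ee_pos: [491.6, 18.2, 113.7]
ee_rot: [178.9, 0.2, 62.0]
force: [-0.2, 1.2, -4.8]
gripper_width: 25.8
```

```bash
python3 - <<'E'
from h import *
tool([490.5,18,90])
b=cams.grab_frame("scene")[190:310,280:400,::-1];cv2.imwrite("pics/d9.png",cv2.resize(b,(480,480)))
tool([490.5,18,90])
E
```

```text
t 20.55 pos [491.6  18.2 113.7] rot [1.7886e+02 1.5000e-01 6.2010e+01] F [-0.2  1.2 -4.8] w 25.8 q [  1.  16. 109.  -1.  54.  30.]
delta [-0.6 -1.3 23.6]
t 20.6 pos [491.7  18.3 113.6] rot [1.7885e+02 1.4000e-01 6.2020e+01] F [ 0.4 -0.1 -4.2] w 25.7 q [  1.  16. 109.  -1.  54.  30.]
delta [-0.7 -1.4 23.6]
```

View pics/d9.png

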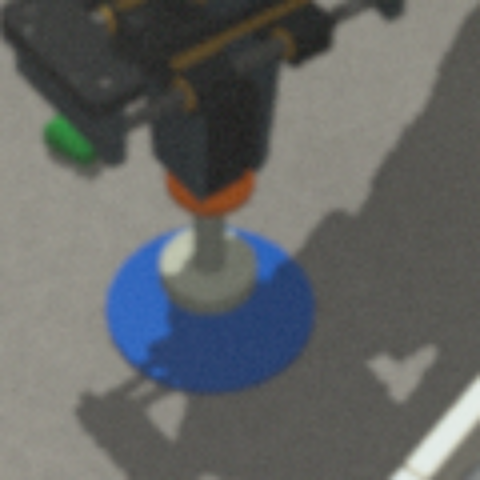

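Over the pad's middle, foot 25 mm up. Lower it.

Call:
apply_moves --plan '[{"jaw":1,"delta_pos":[-0.7,-1.4,6],"spin":0},{"jaw":1,"delta_pos":[-0.7,-1.4,12],"spin":0},{"jaw":1,"delta_pos":[-0.7,-1.4,17],"spin":0},{"jaw":1,"delta_pos":[-0.7,-1.4,20],"spin":0},{"jaw":1,"delta_pos":[-0.7,-1.4,22],"spin":0},{"jaw":1,"delta_pos":[-0.7,-1.4,24],"spin":0},{"jaw":1,"delta_pos":[-0.7,-1.4,25],"spin":0},{"jaw":1,"delta_pos":[-0.7,-1.4,25],"spin":0}]'

```text
time_s: 21.6
ee_pos: [490.7, 18.0, 89.4]
ee_rot: [178.8, 0.1, 62.0]
force: [-2.2, 0.5, 4.9]
gripper_width: 26.0
```

Call:
apply_moves --plan '[{"jaw":0.65,"delta_pos":[0,0,-0.5],"spin":0},{"jaw":0.5,"delta_pos":[0,0,-0.5],"spin":0},{"jaw":0.2,"delta_pos":[0,0,-0.5],"spin":0},{"jaw":0,"delta_pos":[0,0,-0.5],"spin":0},{"jaw":0,"delta_pos":[0,0,-0.5],"spin":0},{"jaw":0,"delta_pos":[0,0,-0.5],"spin":0},{"jaw":0,"delta_pos":[0,0,-0.5],"spin":0},{"jaw":0,"delta_pos":[0,0,-0.5],"spin":0}]'

```text
time_s: 22.6
ee_pos: [490.8, 18.0, 89.9]
ee_rot: [178.8, 0.1, 62.0]
force: [-0.4, -0.2, 0.1]
gripper_width: 91.0
```

Call:
apply_moves --plan '[{"jaw":0,"delta_pos":[0,0,-15],"spin":0},{"jaw":0,"delta_pos":[0,0,-35],"spin":0},{"jaw":0,"delta_pos":[0,0,-60],"spin":0},{"jaw":0,"delta_pos":[0,0,-90],"spin":0},{"jaw":0,"delta_pos":[0,0,-120],"spin":0},{"jaw":0,"delta_pos":[0,0,-150],"spin":0},{"jaw":0,"delta_pos":[0,0,-165],"spin":0},{"jaw":0,"delta_pos":[0,0,-165],"spin":0}]'

```text
time_s: 23.6
ee_pos: [488.2, 19.9, 255.4]
ee_rot: [178.7, 0.1, 62.0]
force: [-0.2, 0.3, 0.1]
gripper_width: 91.2
```

```bash
python3 - <<'E'
from h import *
c=cams.calibration("wrist")
print("cam rel", (-cv2.Rodrigues(c["rvec"])[0].T@np.ravel(c["tvec"])).round(0))
print(cv2.Rodrigues(c["rvec"])[0][2].round(2))
# target: camera to see tray from robot side
tool([515,-190,260],-16+0)
tool([515,-190,260],30)
E
```

```text
cam rel [522.  93. 426.]
[-0.12 -0.26 -0.96]
t 23.6 pos [488.2  19.9 255.4] rot [1.7873e+02 8.0000e-02 6.2020e+01] F [-0.2  0.3  0.1] w 91.2 q [ 1.  8. 97. -1. 74. 30.]
delta [-172.8  122.2   -1.7]
spin 1.362
t 23.6 pos [488.2  19.9 255.4] rot [1.7873e+02 8.0000e-02 6.2020e+01] F [-0.2  0.3  0.1] w 91.2 q [ 1.  8. 97. -1. 74. 30.]
delta [-172.8  122.2   -1.7]
spin 0.559
```

Call:
apply_moves --plan '[{"jaw":0,"delta_pos":[-20,14,0],"spin":0.04},{"jaw":0,"delta_pos":[-50,35,-5],"spin":0.1},{"jaw":0,"delta_pos":[-85,60,-5],"spin":0.18},{"jaw":0,"delta_pos":[-120,85,-5],"spin":0.26},{"jaw":0,"delta_pos":[-155,110,-5],"spin":0.33},{"jaw":0,"delta_pos":[-185,131,-5],"spin":0.39},{"jaw":0,"delta_pos":[-203,144,-5],"spin":0.42},{"jaw":0,"delta_pos":[-206,145,-5],"spin":0.42}]'

```text
time_s: 24.6
ee_pos: [519.2, -230.5, 262.6]
ee_rot: [178.9, -0.4, 37.9]
force: [-0.9, 0.2, 0.1]
gripper_width: 91.1
```

Call:
apply_moves --plan '[{"jaw":0,"delta_pos":[0,0,0],"spin":0},{"jaw":0,"delta_pos":[0,0,0],"spin":0},{"jaw":0,"delta_pos":[0,0,0],"spin":0},{"jaw":0,"delta_pos":[0,0,0],"spin":0},{"jaw":0,"delta_pos":[0,0,0],"spin":0},{"jaw":0,"delta_pos":[0,0,0],"spin":0},{"jaw":0,"delta_pos":[0,0,0],"spin":0},{"jaw":0,"delta_pos":[0,0,0],"spin":0}]'

```text
time_s: 25.6
ee_pos: [519.2, -230.5, 262.6]
ee_rot: [178.9, -0.4, 37.9]
force: [-0.1, -0.7, -0.1]
gripper_width: 91.3
```

```bash
python3 - <<'E'
from h import *
tool()
c=cams.calibration("wrist");im=cams.grab_frame("wrist");cv2.imwrite("pics/w10.png",im[:,:,::-1])
ct=cams.calibration("top")
P=lambda c:c["camera_matrix"]@np.hstack([cv2.Rodrigues(c["rvec"])[0],np.ravel(c["tvec"])[:,None]])
W=[np.array(np.nonzero(m["region"])[::-1]).mean(1) for m in spotter.masks_of("wrist","a1")]
T=[(444.7,213.8),(420.6,208),(447.3,194.9),(437.8,234.5),(414.4,228.7),(424.9,189.4)]
for a in T:
  for b in W:
    X=cv2.triangulatePoints(P(ct),P(c),np.array(a,float).reshape(2,1),np.array(b,float).reshape(2,1)).ravel();X=X[:3]/X[3]
    e=np.linalg.norm(proj(ct,X)[0]-a)+np.linalg.norm(proj(c,X)[0]-b)
    if e<14 and -10<X[2]<80: print(a,b.round(1),X.round(1),round(e,1))
t=cams.grab_frame("top");cv2.imwrite("pics/t10.png",t[:,:,::-1])
s=cams.grab_frame("scene");cv2.imwrite("pics/s10.png",s[:,:,::-1])
for cam in("top","scene"):
  for m in spotter.masks_of(cam,"tamper")[:2]: print(cam,m["confidence"],m["extent"])
E
```

```text
t 25.6 pos [ 519.2 -230.5  262.6] rot [178.94  -0.4   37.9 ] F [-0.1 -0.7 -0.1] w 91.3 q [-25.  16.  87.  -0.  77.  27.]
(444.7, 213.8) [342.3 169.8] [ 568.4 -232.1   30.4] 2.3
(420.6, 208) [315.3 133.5] [ 579.7 -190.    27. ] 2.1
(447.3, 194.9) [368.7 146.7] [ 602.5 -239.    26. ] 2.9
(437.8, 234.5) [309.8 189.8] [ 532.1 -219.2   27.5] 1.9
(414.4, 228.7) [283.3 157. ] [ 542.8 -178.1   27.6] 3.0
(424.9, 189.4) [343.8 111.5] [ 613.5 -199.6   22.4] 2.4
top 0.78 [293.2, 246.5, 320.6, 274.1]
top 0.74 [427.0, 224.6, 445.3, 241.3]
scene 0.88 [322.4, 213.8, 346.9, 274.2]
```

View pics/w10.png

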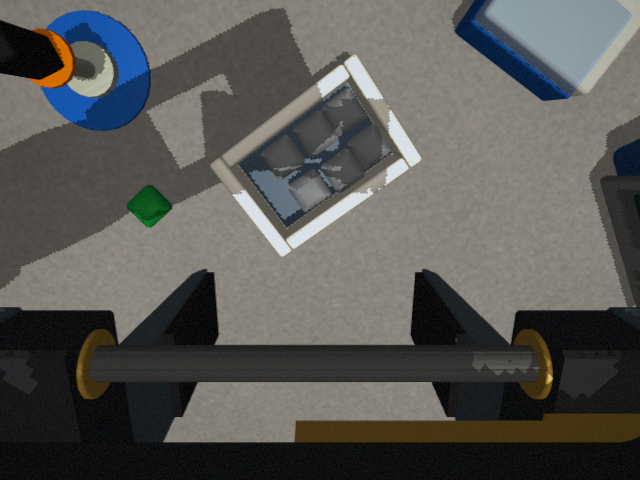

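View pics/s10.png

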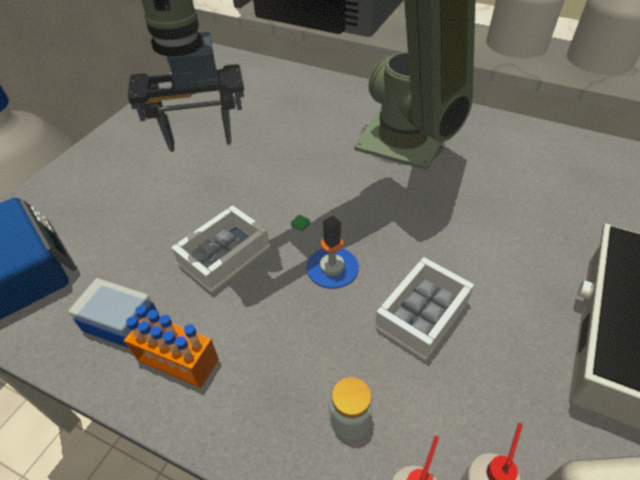

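View pics/t10.png

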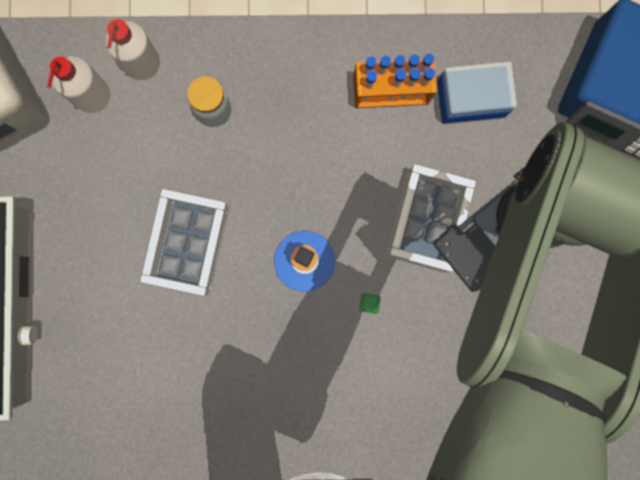

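```bash
python3 -c "
from workcell import env
print(env.job_done())"
```

```text
the job is handed in; nothing more can be done
None
```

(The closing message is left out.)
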